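Seat the measuring cell and close the clamp

ROBOT

A 6-joint arm with a two-finger parallel gripper is mounted at the origin on a cart in front of the work surface, level with it; the furniture and walls round the work are solid. World frame = base frame: x ahead of the robot, y to its left, z up, the work surface at z = 0. Lengths are in m, angles in degrees, forces in N, time in s.
With the tool pointing down it reaches from about 0.325 to 0.85 m from the base axis. Payload 15.5 kg.
Tool frame: the origin (TCP) lies at the very end of the fingers, on their centre line; the grasp point (between the pads) lies arm.grip_depth behind it (arm.grip_depth is the distance from the TCP to the grasp point, in m); z points along the fingers, y is the line along which they close (so a half turn about z gives the same grasp; the last joint's range is limited). The gripper opens to 91 mm and grips with 3 to 60 N. Pads are 32 mm wide; open, the fingers measure 118 mm over their backs; the gripper's body (76 mm by 178 mm) begins 60 mm behind the grasp point.
Start: joints at [-71.018, 28.281, 77.091, -0, 74.628, -5.472], TCP at [0.259, -0.569, 0.214] pointing down, gripper open.
Joint ranges: [-166.48, 166.48], [-47.26, 123.95], [12.59, 153.08], [-70.14, 250.14], [6.76, 159.57], [-176.63, 176.63]. Speed limits (degrees/s): [108.29, 108.29, 147.25, 172.46, 172.46, 172.46].

INTERFACE

Orientations are given as a 3x3 rotation matrix whose columns are the frame's x, y, z axes.
In Python, from rig import arm gives the robot as it stands. Calls block until the motion is done:
- arm.move_to(position, orientation): joint-space move of the TCP to a pose.
- arm.move_l(position, orientation=None, feed=0.15): straight line of the TCP; orientation=None keeps the orientation; feed is the mean speed in m/s.
- arm.move_joints(angles): joint-space move.
- arm.grip(opening): finger opening in m; the grip force is fixed at half the most; returns when the fingers have stopped.
- arm.sleep(seconds).
- arm.solve_ik(position, orientation): joint angles nearest the present ones, or None.
- arm.snapshot(name): name is "side" or "top" or "wrist"; returns the picture (384x512x3 uint8, red, green, blue); there is no depth.
- arm.get_calibration(name): a dict with "intrinsics" (3x3 intrinsics, pixels), "cam_to_world" (4x4, takes a point from camera to world coordinates). Camera axes: x right, y down, z forward; pixel columns grow to the right and rows downward; lengths in m; the calibration is good to about 2 mm. A picture is of the moment at which its call begins: read the wrist's pose just before it. get_calibration takes no time and is no camera call; for the wrist camera it gives the pose at the moment of the call.
A pose or a line that the arm cannot do raises arm.Unreachable and nothing moves.
- arm.sign_off(): hands the job in; it is judged then, once.
Readings, each from a call of its own:
- arm.current_t(): time.
- arm.current_joint_positions(): joint angles.
- arm.current_dq(): joint speeds.
- arm.current_tau(): joint torques, N m.
- arm.current_ee_pos(): TCP position.
- arm.current_tool_rot(): TCP orientation.
- arm.current_force(): force on the tool from outside, world axes, zero at the start.
- arm.current_torque(): the same for the moment, N m.
- arm.current_width(): finger opening in m.
- arm.current_grasp_force(): force on a finger pad.
Only numpy, scipy, OpenCV 4.12 (cv2) and the standard library are available. Lean on these libraries where they do the work, as an engineer would, in place of code of your own. Each camera call takes 0.05 s, during which the arm holds its last target. There are 200 camera calls.

TASK

Put the aluminium measuring cell upright into the nest of the clamp fixture, long side along the nest, and with the clamp still open press it straight down, against the drag of its sliding bed, until you feel it stand firm on the hidden stop: keep leaning on it with a steady 15 N or so for half a second, never more than 25 N, which would crack its windows. Only then swing the clamp arm fully down over the cell and let go. Leave the beaker and the two bottles standing where they are.

Things in the scene. Friction and masses are not known exactly. Their poses are not given: they have to be found in the camera images.
- cell_center (a point): Centre (half-way up) of the loose measuring cell: an aluminium block 60 (x) x 40 (y) x 54 mm (z) with a blue band and a round window in each small end face, upright on the bench, about 0.25 kg (+-30%). x runs along its 60 mm side, z up; half a turn about z makes no difference. Grip it across the 40 mm width by its upper 25 mm.
- fixture: Fixed clamp fixture; origin at its underside, below the centre of the nest; x points from the nest to the clamp hinge, z up. Base plate 230 (x) x 130 (y) x 12 mm. In the nest a black sliding bed, top 27 to 30 mm above the origin, carries the cell; it drags with about 4 N against going down (more than the cell's weight) and stays where it is left.
- seat: The seat inside the nest that bears the cell from below: the sliding bed and the hidden stop together. Its origin lies on the fixed nest floor, 11.5 mm above the fixture's origin, and does not move with the bed or the stop.
- nest_mouth (a point): Centre of the nest's mouth, level with its wall tops, 38 mm above the fixture's origin; axes alike. Pocket 63 (x) x 43 (y) mm inside, 85 x 65 mm outside, 5 mm lead-ins at 45 degrees. A firm stop with a hard rubber top (25 N/mm) hides in the bed's opening, top 14 to 24 mm above the origin, set anew each time and not measured; only resting on it is the cell fully down.
- clamp (a joint): Angle of the clamp arm: 0 = closed (arm level over the nest, hard stop), growing as it opens; 1.57 is upright, starts at 1.75 to 2.0 (leaning away from the nest). The hinge is stiff: the arm stays where it is left and takes about 5 N at the handle to move, up to 7 N at the end, where its sprung rubber foot presses on the cell.
- clamp_hinge (a point): Middle of the hinge axis, 85 mm along the fixture's +x from the nest centre and 92 mm above the fixture's origin; the axis runs along the fixture's y. Its two blue cheeks are 100 mm tall.
- clamp_handle (a point): Centre of the red cross bar at the end of the clamp arm, 140 mm from the hinge axis; bar 16 mm thick, 80 mm long, parallel to the hinge. The blue arm is 22 mm wide, 12 mm thick; the rubber foot sits 85 mm from the hinge on its underside. Can be pushed shut with closed fingers, from behind and then from above.
- beaker: Small clear beaker with brown contents, 66 x 76 x 79 mm, origin at its underside; leave it.
- white_bottle: White plastic bottle with blue cap, 64 mm diameter, 150 mm tall, origin at its underside; leave it.
- amber_bottle: Small amber bottle with black cap, 50 mm diameter, 126 mm tall, origin at its underside; leave it.

How it is judged (in metres and radians):
On the way, in this order (a step that is already met when the one before it is completed fails the run):
1. with the clamp still open, the cell is pressed down on its seat in the nest with more than 7.5 N, no longer sinking, for 0.3 s (x of cell_center in the frame of fixture between -0.004 and 0.004 m and y of cell_center in the frame of fixture between -0.004 and 0.004 m and z of cell_center in the frame of fixture below 0.0525 m and angle between cell_center's own z axis and vertical below 0.06 rad and angle between the x axis of cell_center and the x axis of fixture, either way round below 0.12 rad and value of joint clamp above 1 rad and contact force between cell and seat above 7.5 N and linear speed of cell below 0.004 m/s), for 0.3 s.
2. the clamp is closed over the cell (x of cell_center in the frame of fixture between -0.004 and 0.004 m and y of cell_center in the frame of fixture between -0.004 and 0.004 m and z of cell_center in the frame of fixture below 0.0525 m and angle between cell_center's own z axis and vertical below 0.06 rad and angle between the x axis of cell_center and the x axis of fixture, either way round below 0.12 rad and value of joint clamp below 0.05 rad), for 0.2 s.
At the end, for the whole second after the job is handed in: The cell stands in the nest (within 4 mm of its centre, upright within 0.06 rad, lined up within 0.12 rad, its centre less than 52.5 mm above the fixture's origin), at rest, and the clamp is closed (joint below 0.05 rad) (all of step 2 and linear speed of cell below 0.01 m/s); the robot touches nothing.
It fails at once if the cell is pressed with more than 25 N against the fixture or its clamp (contact force between cell and fixture above 25 N).
It fails at once if a bystander is shifted by more than 25 mm or tipped (distance of any of beaker, white_bottle, amber_bottle from where it was at the start of the episode above 0.025 m or angle between any of beaker, white_bottle, amber_bottle's own z axis and vertical above 0.3 rad).
It also fails if it takes over 61 s, if anything falls off the work surface, if the arm or the gripper's body presses on something with over 40 N, if the wrist force passes 120 N, or if a joint passes its speed limit or range.

## Working session

There is one attempt and no reset: what is moved stays moved. The work goes in short steps, each a Python script; the robot and the scene stay as the last script left them, time stands still between calls to the robot, and variables do not carry over. Pictures are saved under pics/ and viewed, at most 10 in all, crops included, and the job is handed in when it is done.

```bash
mkdir -p pics
python3 - <<'E'
from rig import arm
import cv2, numpy as np
np.set_printoptions(precision=4,suppress=True)
for n in ["top","side"]:
    im=arm.snapshot(n); cv2.imwrite(f"pics/{n}0.png",cv2.resize(im[:,:,::-1],(800,600),interpolation=cv2.INTER_CUBIC)); 
    c=arm.get_calibration(n); np.savez(f"{n}0.npz",im=im,K=c["intrinsics"],T=c["cam_to_world"]); print(c)
print(arm.grip_depth,arm.current_t(),arm.current_tool_rot(),arm.current_force())
print(arm.get_calibration("wrist"))
E
```

```text
{'intrinsics': array([[378.9038,   0.    , 248.6161],
       [  0.    , 378.9038, 193.7384],
       [  0.    ,   0.    ,   1.    ]]), 'cam_to_world': array([[-0.0167, -0.9934,  0.1136,  0.4242],
       [-0.9998,  0.0174,  0.0049,  0.0227],
       [-0.0069, -0.1135, -0.9935,  0.9233],
       [ 0.    ,  0.    ,  0.    ,  1.    ]])}
{'intrinsics': array([[387.3256,   0.    , 250.8456],
       [  0.    , 387.3256, 194.5045],
       [  0.    ,   0.    ,   1.    ]]), 'cam_to_world': array([[ 0.9885, -0.0781,  0.1291,  0.4334],
       [-0.1506, -0.4554,  0.8775, -0.7799],
       [-0.0098, -0.8869, -0.4619,  0.5164],
       [ 0.    ,  0.    ,  0.    ,  1.    ]])}
0.0188 0.1 [[ 0.9103  0.414  -0.0003]
 [ 0.414  -0.9103  0.001 ]
 [ 0.0001 -0.001  -1.    ]] [-0.7843  0.1754 -0.9095]
{'intrinsics': array([[296.8843,   0.    , 258.0505],
       [  0.    , 296.8843, 197.1971],
       [  0.    ,   0.    ,   1.    ]]), 'cam_to_world': array([[ 0.4128, -0.8851, -0.215 ,  0.3196],
       [-0.9108, -0.4016, -0.0958, -0.5397],
       [-0.0016,  0.2354, -0.9719,  0.3846],
       [ 0.    ,  0.    ,  0.    ,  1.    ]])}
```

View pics/top0.png

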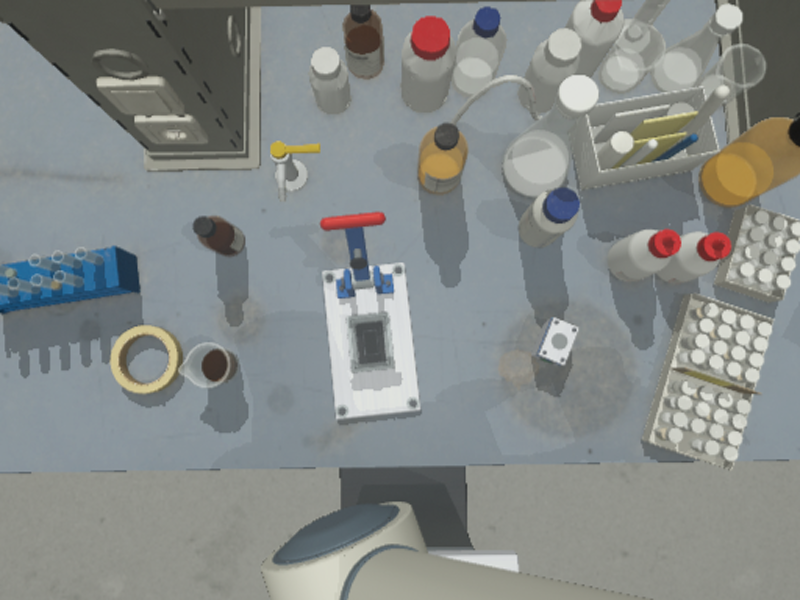

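View pics/side0.png

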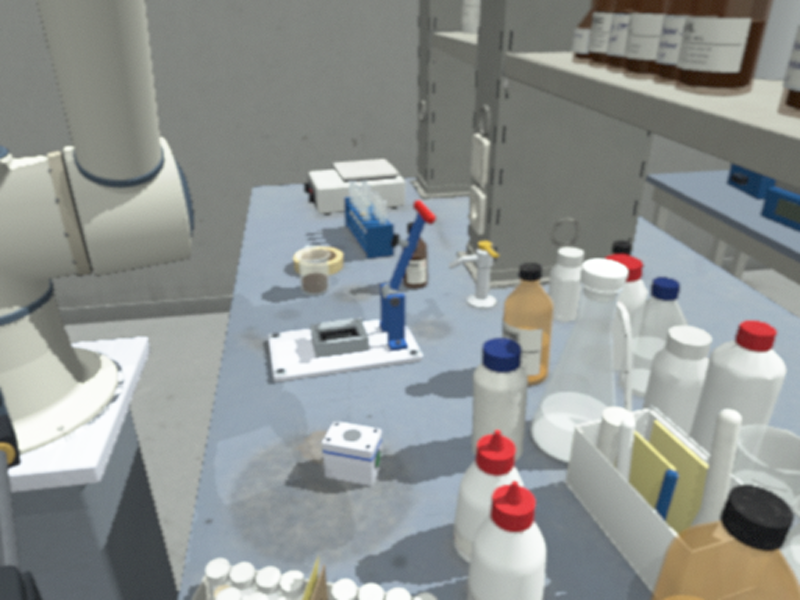

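The top view shows the cell's top face with corners near (549,318), (579,324), (569,364) and (538,357). The fixture plate's corners are near (323,268), (404,264), (420,410) and (337,418). The clamp leans away in +x. The white bottle is near the cell at about (540,240).

```bash
cat > h.py <<'E'
import numpy as np, cv2
np.set_printoptions(precision=4,suppress=True)
def ray(px,K,T,z):
    px=np.atleast_2d(px).astype(float)
    d=np.c_[(px-K[:2,2])/[K[0,0],K[1,1]],np.ones(len(px))]@T[:3,:3].T
    return T[:3,3]+d*((z-T[2,3])/d[:,2])[:,None]
def proj(P,K,T):
    c=(np.atleast_2d(P)-T[:3,3])@T[:3,:3]
    return c[:,:2]/c[:,2:]*[K[0,0],K[1,1]]+K[:2,2]
def down(yaw):  # tool x at yaw, z down
    c,s=np.cos(yaw),np.sin(yaw); return np.array([[c,s,0],[s,-c,0],[0,0,-1.]])
def shot(arm,n,name):
    c=arm.get_calibration(n); im=arm.snapshot(n)
    np.savez(name+".npz",im=im,K=c["intrinsics"],T=c["cam_to_world"]); 
    cv2.imwrite(f"pics/{name}.png",cv2.resize(im[:,:,::-1],(800,600),interpolation=cv2.INTER_CUBIC))
E
python3 - <<'E'
from h import *
d=np.load("top0.npz");K,T=d["K"],d["T"]
s=.64
f=ray(np.array([(323,268),(404,264),(420,410),(337,418)])*s,K,T,.012);print(f,f.mean(0))
c=ray(np.array([(549,318),(579,324),(569,364),(538,357)])*s,K,T,.054);print(c,c.mean(0))
for n,p in dict(bh=(367,342),).items(): print(n,ray(np.array(p)*s,K,T,.038))
print(ray(np.array([(353,220),(210,375),(525,240),(240,245)])*s,K,T,.2), )
# yaws
e=c[2]-c[1]; print(np.degrees(np.arctan2(e[1],e[0]))); e=f[0]-f[3]; print(np.degrees(np.arctan2(e[1],e[0])))
e=f[1]-f[2]; print(np.degrees(np.arctan2(e[1],e[0])))
E
```

```text
[[ 0.5848  0.1284  0.012 ]
 [ 0.5888  0.0019  0.012 ]
 [ 0.3638 -0.0179  0.012 ]
 [ 0.3539  0.1082  0.012 ]] [0.4728 0.0552 0.012 ]
[[ 0.4969 -0.2087  0.054 ]
 [ 0.4873 -0.2523  0.054 ]
 [ 0.4291 -0.2346  0.054 ]
 [ 0.4401 -0.19    0.054 ]] [ 0.4633 -0.2214  0.054 ]
bh [[0.467  0.0601 0.038 ]]
[[ 0.6118  0.0688  0.2   ]
 [ 0.4223  0.2446  0.2   ]
 [ 0.5824 -0.1447  0.2   ]
 [ 0.5825  0.21    0.2   ]]
163.11410243898897
5.019261189421821
5.03782643225082
```

Run:
```python
from h import *
from rig import arm
r=np.radians
arm.move_to([0.463,-0.221,0.25],down(r(164))); arm.sleep(.3); shot(arm,"wrist","wc")
arm.move_to([0.445,0.055,0.30],down(r(185))); arm.sleep(.3); shot(arm,"wrist","wf")
print(arm.current_t(),arm.current_joint_positions(),arm.current_ee_pos(),arm.current_tool_rot(),arm.current_force())
```

```text
3.4917 [ -0.6551   8.8912  92.861   -0.0023  78.2659 -95.5962] [0.4451 0.0545 0.2998] [[-0.9963 -0.0861 -0.0003]
 [-0.0861  0.9963 -0.    ]
 [ 0.0003 -0.     -1.    ]] [ 0.5377 -0.8254  0.2256]
```

View pics/wc.png

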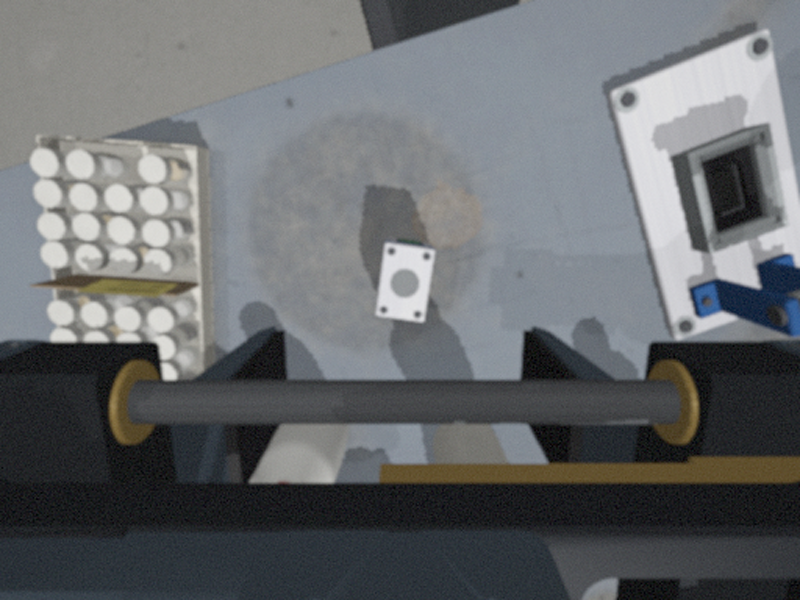

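View pics/wf.png

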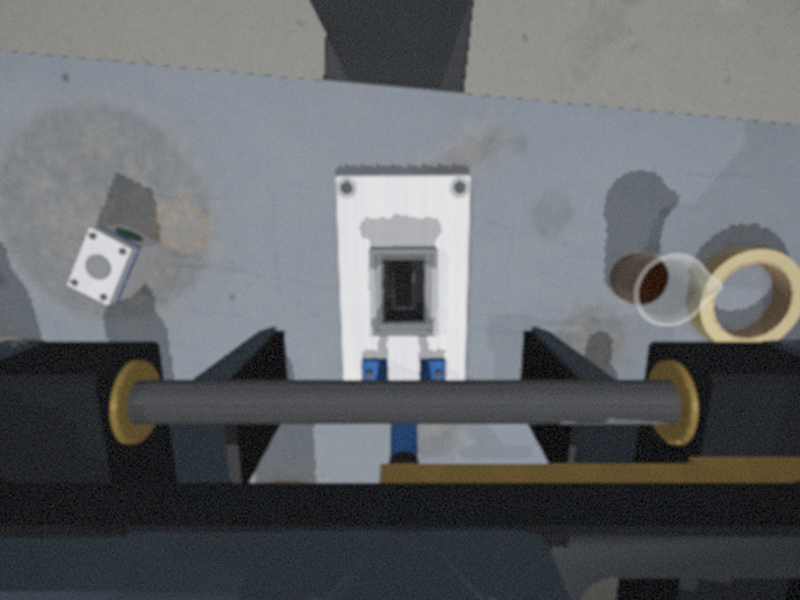

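The wrist views show the cell top at about (405,282), with the hole at (404,283), and the nest rim spanning roughly (371..436, 247..333). I'll enlarge both for exact corners.

Run:
```python
from h import *
def crop(n,x,y,w,h,k): 
    im=np.load(n+".npz")["im"][y:y+h,x:x+w,::-1]; return cv2.resize(im,None,fx=k,fy=k,interpolation=cv2.INTER_CUBIC)
# origin x,y in native px ; each 66x48(+) *6
a=crop("wc",230,148,66,64,6); b=crop("wf",226,150,66,64,6)
cv2.imwrite("pics/c1.png",np.hstack([a,b]))
```

```text
(no output)
```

View pics/c1.png

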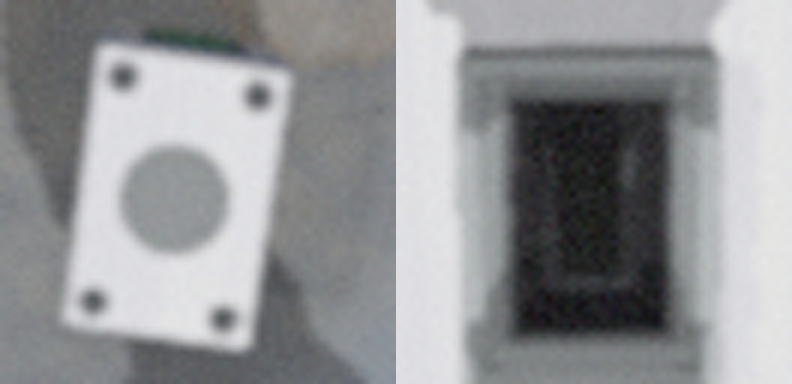

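Run:
```python
from h import *
def nat(p,o): return np.array(o)+(np.array(p,float)+.5)/6-.5
def ld(n): d=np.load(n+".npz"); return d["K"],d["T"]
K,T=ld("wc")
c=ray(nat([(97,40),(293,72),(252,352),(63,323)],(230,148)),K,T,.054)
print(c,c.mean(0),ray(nat([(175,199)],(230,148)),K,T,.054))
print([np.linalg.norm(c[i]-c[i-1]) for i in range(4)]); 
for i,j in((2,1),(3,0)): e=c[j]-c[i];print(np.degrees(np.arctan2(e[1],e[0])))
K,T=ld("wf")
y=np.radians(5.03);R=np.array([[np.cos(y),-np.sin(y)],[np.sin(y),np.cos(y)]])
for z in(.028,.033):
    c=ray(nat([(114,98),(274,98),(272,333),(117,333)],(226,150)),K,T,z); print(z,c,c.mean(0),(c[:,:2]@R))
c=ray(nat([(64,54),(322,54)],(226,150)),K,T,.038);print(c,c.mean(0),c[:,:2]@R)
# plate near corners & angle
c=ray(np.array([(336,175),(470,174)])*.64,K,T,.012);print(c,c[:,:2]@R); e=c[0]-c[1];print(np.degrees(np.arctan2(e[1],e[0])))
im=np.load("wf.npz")["im"].astype(int); 
print("row175 gray",im[175,226:292].sum(1)//3); print("col252",im[140:240,252].sum(1)//3)
```

```text
[[ 0.4295 -0.2253  0.054 ]
 [ 0.447  -0.1884  0.054 ]
 [ 0.5022 -0.2125  0.054 ]
 [ 0.4849 -0.2494  0.054 ]] [ 0.4659 -0.2189  0.054 ] [[ 0.4658 -0.2191  0.054 ]]
[np.float64(0.060372624801543665), np.float64(0.040792141264058154), np.float64(0.060226534809707535), np.float64(0.04079302735406676)]
156.44241896320335
156.43746915621787
0.028 [[0.441  0.0356 0.028 ]
 [0.4376 0.0754 0.028 ]
 [0.4981 0.0807 0.028 ]
 [0.5015 0.0409 0.028 ]] [0.4696 0.0582 0.028 ] [[ 0.4424 -0.0032]
 [ 0.4426  0.0368]
 [ 0.5033  0.0367]
 [ 0.5032 -0.0032]]
0.033 [[0.4403 0.0358 0.033 ]
 [0.437  0.0752 0.033 ]
 [0.4968 0.0804 0.033 ]
 [0.5001 0.041  0.033 ]] [0.4686 0.0581 0.033 ] [[ 0.4418 -0.0029]
 [ 0.4419  0.0365]
 [ 0.5019  0.0365]
 [ 0.5018 -0.003 ]]
[[0.43   0.0231 0.038 ]
 [0.4247 0.0855 0.038 ]] [0.4273 0.0543 0.038 ] [[ 0.4304 -0.0147]
 [ 0.4305  0.0479]]
[[ 0.3667 -0.0146  0.012 ]
 [ 0.355   0.1124  0.012 ]] [[ 0.364  -0.0467]
 [ 0.3634  0.0808]]
-84.7304268770252
row175 gray [225 225 223 226 226 225 226 226 225 214 199 184 182 170 160 157 154 141
 115  83  63  43  39  43  39  56  38  34  33  33  26  29  33  24  33  31
  38  50  68  68  50  50  52  48  56  93 127 146 154 152 168 179 180 187
 198 213 217 218 219 220 224 226 227 227 227 226]
col252 [177 177 176 178 178 178 177 176 177 176 176 177 176 175 176 175 168 143
 114 120 132 136 129 114 110  98  75  48  28  31  33  36  29  37  38  38
  30  36  46  41  49  37  41  40  43  48  49  52  49  58  45  54  52  49
  46  49  51  53  37  32  25  29  37  33  36  57  92 117 128 131 129 129
 134 139 161 196 219 225 224 223 223 223 223 223 224 223 222 224 224 223
 220 217 215 215 216 216 215 215 217 215]
```

Run:
```python
from h import *
d=np.load("wf.npz");K,T,im=d["K"],d["T"],d["im"].astype(int).sum(2)//3
y=np.radians(5.1);R=np.array([[np.cos(y),-np.sin(y)],[np.sin(y),np.cos(y)]])
for col in (240,252,258,266): 
  print(col,im[152:164,col],im[205:222,col])
for z,r in((.038,158.4),(.038,214.7)): p=ray([(258,r)],K,T,z); print(p,p[:,:2]@R)
print("proj model:")
ctr=np.array([.4725,.0162])@R.T
d2=np.load("top0.npz");
vis=[]
for n in("wf","top0"):
  q=np.load(n+".npz");K,T=q["K"],q["T"];I=cv2.resize(q["im"][:,:,::-1],None,fx=8,fy=8,interpolation=cv2.INTER_CUBIC).copy()
  for z,a,b in((.038,.085,.065),(.038,.073,.053),(.033,.063,.043)):
    P=np.array([(a,b),(a,-b),(-a,-b),(-a,b)])/2@R.T+ctr; u=(proj(np.c_[P,np.full(4,z)],K,T)+.5)*8
    cv2.polylines(I,[u.round().astype(int)],True,(0,0,255),1)
  c=(proj([*ctr,.035],K,T)[0]*8).astype(int); vis.append(I[c[1]-290:c[1]+290,c[0]-195:c[0]+195])
cv2.imwrite("pics/model.png",np.hstack(vis))
```

```text
240 [176 178 177 178 174 156 122 111 135 137 132 119] [125 130 128 126 125 121 126 134 135 162 198 219 223 223 220 220 220]
252 [176 175 176 175 168 143 114 120 132 136 129 114] [ 57  92 117 128 131 129 129 134 139 161 196 219 225 224 223 223 223]
258 [176 179 181 177 167 142 112 118 134 139 130 115] [ 66  89 114 129 132 128 130 135 139 161 198 219 223 222 223 224 223]
266 [178 176 178 176 168 144 115 120 136 137 128 111] [ 64  92 113 128 130 127 129 133 136 155 191 214 221 222 220 223 223]
[[0.427  0.0546 0.038 ]] [[0.4302 0.0164]]
[[0.5122 0.0619 0.038 ]] [[0.5157 0.0161]]
proj model:
```

View pics/model.png

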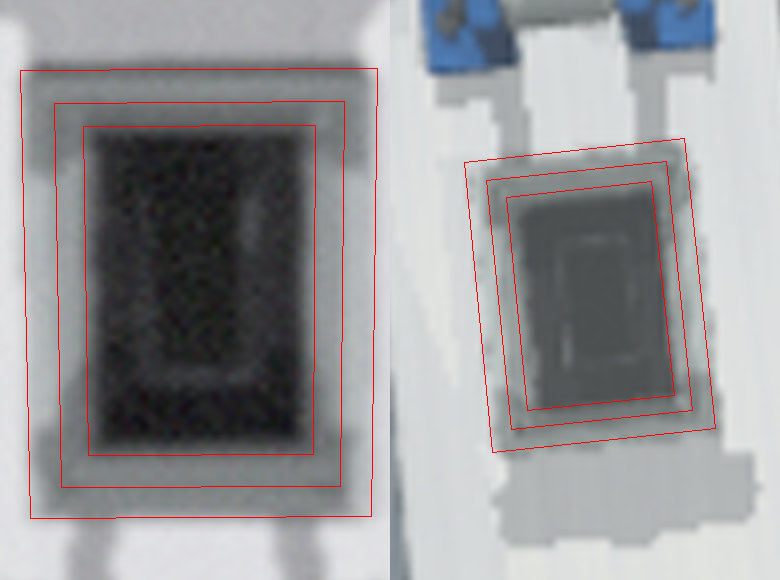

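The model outline sits on the nest rim in both views, within about 1 mm. Next I pick the cell.

```bash
cat >> h.py <<'E'
yf=np.radians(5.1); Rf=np.array([[np.cos(yf),-np.sin(yf)],[np.sin(yf),np.cos(yf)]])
ctr=Rf@np.array([.4728,.0163]); DN=down(yf+np.pi)
def fx(x,y,z): return np.r_[ctr+Rf@np.array([x,y]),z]   # fixture frame -> world
def F(arm,n=5): return np.mean([(arm.current_force(),arm.sleep(.01))[0] for _ in range(n)],0)
E
python3 - <<'E'
from h import *
from rig import arm
D=down(np.radians(156.44)); p=np.array([.4659,-.2190])
arm.move_to(np.r_[p,.15],D)
arm.move_l(np.r_[p,.031],D,feed=.1)
print(F(arm)); arm.grip(.03); print(arm.current_width(),arm.current_grasp_force(),F(arm))
arm.move_l(np.r_[p,.15],D,feed=.15); arm.sleep(.2)
arm.move_to(fx(0,0,.15),DN); arm.sleep(.4)
print(arm.current_t(),arm.current_ee_pos(),fx(0,0,.15),arm.current_width(),F(arm,20))
shot(arm,"side","s1")
E
```

```text
[0.0971 0.3851 0.0101]
0.03975339457880065 29.999565482139587 [-0.4142 -1.4836  0.139 ]
9.5583 [0.4696 0.0579 0.15  ] [0.4695 0.0583 0.15  ] 0.03996963068471081 [ 0.1388 -0.0696 -3.2157]
```

View pics/s1.png

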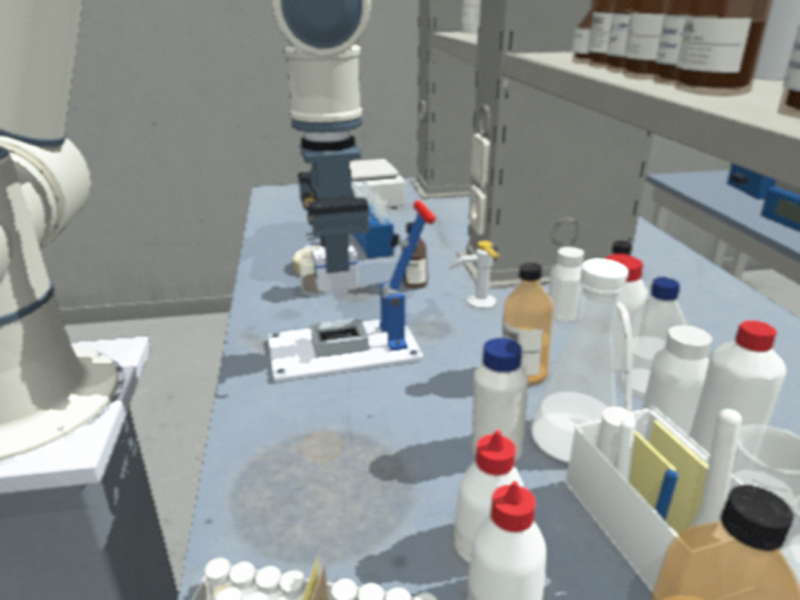

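The cell is held squarely above the nest and clear of the clamp. I'll lower it in small steps and watch the force.

Run:
```python
from h import *
from rig import arm
arm.move_l(fx(0,0,.076),DN,feed=.08); arm.sleep(.3)
b=F(arm,20); print(b)
z=.076; ox=oy=0
while z>.0575:
    z-=.0005; arm.move_l(fx(ox,oy,z),DN,feed=.02); f=F(arm,6)-b; fl=Rf.T@f[:2]
    print(f"{z:.4f} {fl[0]:.2f} {fl[1]:.2f} {f[2]:.2f}")
    if abs(f[2])>2.5 or np.hypot(*fl)>5: break
print(arm.current_t(),arm.current_ee_pos())
```

```text
[ 0.0392  0.1518 -3.0078]
0.0755 0.15 0.04 -0.23
0.0750 0.17 -0.03 -0.22
0.0745 0.03 -0.06 -0.08
0.0740 -0.36 -0.00 -0.11
0.0735 0.15 -0.31 0.00
0.0730 -0.39 -0.03 -0.28
0.0725 -0.24 -0.23 -0.03
0.0720 -0.08 -0.02 -0.43
0.0715 -0.07 0.20 -0.11
0.0710 -0.02 0.02 -0.33
0.0705 -0.08 0.02 -0.20
0.0700 -0.10 -0.23 0.11
0.0695 -0.18 -0.25 -0.33
0.0690 -0.22 0.02 0.03
0.0685 -0.03 -0.32 -0.66
0.0680 -0.04 -0.40 -0.09
0.0675 0.18 -0.39 -0.02
0.0670 -0.12 -0.19 -0.03
0.0665 0.14 -0.38 -0.17
0.0660 -0.10 -0.26 -0.29
0.0655 -0.04 0.10 -0.35
0.0650 0.07 0.16 -0.23
0.0645 -0.29 -0.91 0.48
0.0640 -1.14 -2.65 6.13
18.5167 [0.4696 0.0582 0.0641]
```

Contact came near the bottom of the lead-in, with the wall pushing towards -y and -x. I'll back off, shift and try again adaptively.

Run:
```python
from h import *
from rig import arm
b=np.array([.04,.15,-3.1])
z=.0650; o=np.array([-.0003,-.0007]); tries=0
arm.move_l(fx(*o,z),DN,feed=.02)
while z>.0575 and tries<6:
    z-=.0005; arm.move_l(fx(*o,z),DN,feed=.02); f=F(arm,5)-b; fl=Rf.T@f[:2]
    print(f"{z:.4f} {fl[0]:.2f} {fl[1]:.2f} {f[2]:.2f}")
    if z<.0614 and f[2]>2 and np.hypot(*fl)<1.5: break
    if f[2]>2.5 or np.hypot(*fl)>2:
        if z<.0615 : break
        tries+=1; z+=.0008; o=o+.0005*fl/max(np.hypot(*fl),1e-6); print("shift",o); arm.move_l(fx(*o,z),DN,feed=.02)
print(arm.current_t(),arm.current_ee_pos(),o)
```

```text
0.0645 -0.23 -0.05 -0.09
0.0640 -0.33 -0.28 0.05
0.0635 -0.20 -0.46 0.11
0.0630 -0.46 0.01 -0.07
0.0625 -0.37 -0.22 -0.37
0.0620 0.03 -0.31 -0.21
0.0615 0.23 0.06 -0.29
0.0610 -0.21 -0.01 0.34
0.0605 -0.16 -0.70 -0.31
0.0600 -0.17 -0.02 0.10
0.0595 -0.15 -0.10 0.70
0.0590 -0.24 -0.29 1.34
0.0585 0.18 -0.12 1.48
0.0580 0.01 0.39 1.33
0.0575 0.11 -0.20 0.67
23.1417 [0.4692 0.0576 0.0575] [-0.0003 -0.0007]
```

It slid in freely, and the bed was met at about 29 mm. I'll keep pressing straight down to the stop.

Run:
```python
from h import *
from rig import arm
b=np.array([.04,.15,-3.1]); o=(-.0003,-.0008); z=.0575; d=0; log=[]
while z>.0435:
    z-=.0004 if d<4 else .0001; arm.move_l(fx(*o,z),DN,feed=.02); f=F(arm,4)-b; d=f[2]; fl=Rf.T@f[:2]
    log.append((z*1e3,*fl,d))
    if d>14: break
arm.sleep(.1); print(np.array(log).round(2))
t=arm.current_t()
while arm.current_t()-t<.8:
    d=(F(arm,4)-b)[2]; print(f"{d:.1f}",end=" ")
    if d>18: z+=.00015; arm.move_l(fx(*o,z),DN,feed=.02)
    elif d<13: z-=.0001; arm.move_l(fx(*o,z),DN,feed=.02)
print(arm.current_t(),arm.current_ee_pos(),arm.current_width())
```

```text
[[57.1   0.33  0.75  1.64]
 [56.7   0.81  0.9   1.68]
 [56.3   0.16  0.76  1.46]
 [55.9  -0.02  0.89  1.93]
 [55.5   0.4   0.89  1.05]
 [55.1   0.5   0.48  1.72]
 [54.7   0.23  0.74  1.41]
 [54.3   0.29  1.18  1.47]
 [53.9  -1.35  0.43  7.1 ]
 [53.8  -1.34  0.66  9.91]
 [53.7  -1.61  0.41 11.09]
 [53.6  -2.23  0.78 12.71]
 [53.5  -2.2   1.01 13.64]
 [53.4  -2.48  0.91 15.33]]
15.1 15.3 15.4 15.7 15.3 15.5 15.3 15.5 15.3 15.4 16.2 15.3 14.9 15.0 15.7 15.0 16.0 15.6 15.2 15.3 15.2 15.3 15.4 15.5 15.7 28.0417 [0.4693 0.0575 0.0537] 0.03989104853868334
```

The cell stands firm on the stop (about 22.6 mm up), held at a steady 15.4 N for 0.8 s. I'll release it, retreat and measure the clamp angle.

```bash
cat >> h.py <<'E'
def bar(th): return .085-.14*np.cos(th), .092+.14*np.sin(th)
E
python3 - <<'E'
from h import *
from rig import arm
from scipy.optimize import minimize_scalar
arm.move_l(fx(-.0003,-.0008,.0541),DN,feed=.02); arm.grip(.07)
arm.move_l(fx(-.0003,-.0008,.12),DN,feed=.15)
arm.grip(0)
arm.move_l(fx(-.0003,-.0008,.33),DN,feed=.3)
print(arm.current_t(),F(arm,20))
shot(arm,"side","s2")
for n in("s2","top0"):
    q=np.load(n+".npz");im=q["im"].astype(int);K,T=q["K"],q["T"]
    m=((im[...,0]>120)&(im[...,0]>im[...,1]*2)&(im[...,0]>im[...,2]*2)).astype(np.uint8)
    k,l,s,c=cv2.connectedComponentsWithStats(m); g=proj(fx(bar(1.85)[0],0,bar(1.85)[1]),K,T)[0]
    i=1+np.argmin(np.linalg.norm(c[1:]-g,axis=1)-.2*np.minimum(s[1:,4],60)); 
    r=minimize_scalar(lambda t:np.linalg.norm(proj(fx(bar(t)[0],0,bar(t)[1]),K,T)[0]-c[i]),bounds=(1.5,2.2),method="bounded")
    print(n,g,c[i],s[i,4],r.x,r.fun)
E
```

```text
31.4667 [ 0.1488  0.1183 -0.222 ]
s2 [264.7363 133.331 ] [271.15 135.25] 80 1.9694836331949848 0.225974070086301
top0 [224.8676 147.2343] [225.3311 141.0535] 299 1.9475594970325303 0.9780857961571482
```

View pics/s2.png

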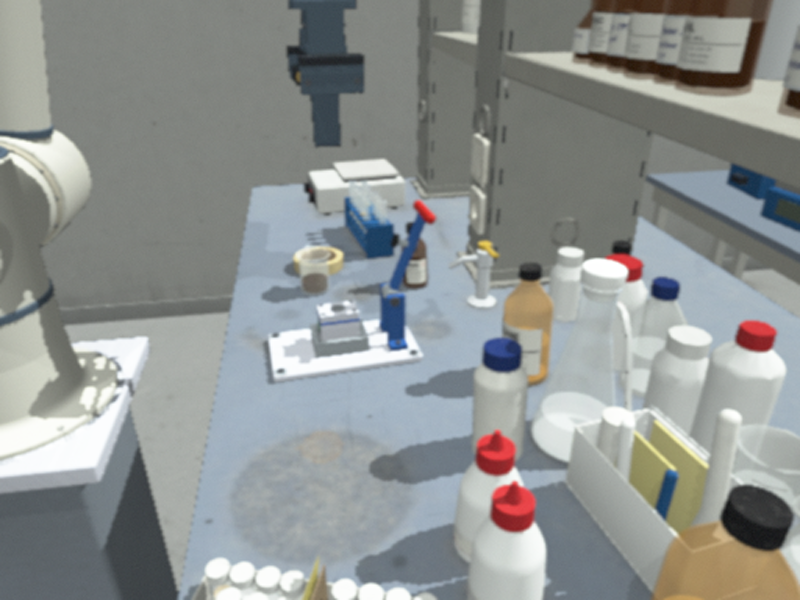

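The cell stands upright in the nest and the clamp is at about 1.96 rad. I'll swing it from behind.

Run:
```python
from h import *
from rig import arm
arm.move_l(fx(.19,0,.33),DN,feed=.3)
arm.move_l(fx(.19,0,.216),DN,feed=.2); arm.sleep(.1)
b=F(arm,10)
for th in np.arange(1.95,.84,-.07):
    x,z=bar(th); dz=np.interp(th,[.85,1.8],[.003,-.006])
    arm.move_l(fx(x+.024,0,z+dz),DN,feed=.12); f=F(arm,2)-b
    print(f"{th:.2f} {(Rf.T@f[:2])[0]:.1f} {f[2]:.1f}",end="; ")
    if np.linalg.norm(f)>25: print("STOP");break
print(arm.current_t(),arm.current_ee_pos())
shot(arm,"side","s3")
```

```text
1.95 0.7 -0.0; 1.88 1.2 -0.1; 1.81 0.5 0.5; 1.74 0.2 -0.3; 1.67 0.9 0.2; 1.60 0.5 0.1; 1.53 0.2 -0.1; 1.46 0.8 -0.0; 1.39 0.8 0.0; 1.32 0.5 -0.2; 1.25 0.3 0.5; 1.18 -0.1 -0.2; 1.11 0.8 -0.6; 1.04 0.7 -0.4; 0.97 0.5 -0.6; 0.90 0.6 -0.3; 37.775 [0.4913 0.0602 0.2042]
```

View pics/s3.png

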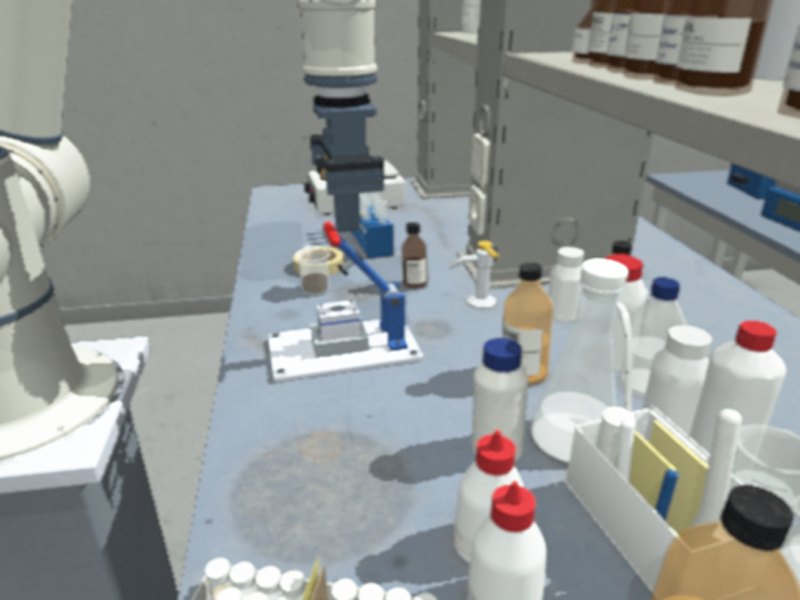

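The clamp is at about 0.88 rad. Now I push it down from above along the arc.

Run:
```python
from h import *
from rig import arm
p=arm.current_ee_pos()
arm.move_l(np.r_[p[:2],.232],DN,feed=.15)
x,z=bar(.86); arm.move_l(fx(x-.004,0,.232),DN,feed=.15)
b=F(arm,10)
for th in list(np.arange(.90,.12,-.06))+list(np.arange(.11,-.031,-.01)):
    x,z=bar(th); arm.move_l(fx(x-.003,0,z+.008),DN,feed=.08 if th>.15 else .03); f=F(arm,3)-b
    print(f"{th:.2f} {(Rf.T@f[:2])[0]:.1f} {f[2]:.1f}",end="; ")
    if (f[2]>14 and th<.1) or f[2]>25: print("STOP");break
print(arm.current_t(),arm.current_ee_pos())
```

```text
0.90 -0.8 -0.2; 0.84 -0.5 0.3; 0.78 -0.0 -0.1; 0.72 -0.6 0.4; 0.66 -0.6 0.2; 0.60 -0.7 -0.3; 0.54 -0.4 0.0; 0.48 -0.3 -0.4; 0.42 -0.4 -0.1; 0.36 -0.4 -0.4; 0.30 -0.2 0.4; 0.24 -0.6 -0.8; 0.18 -0.2 -0.3; 0.12 -0.9 0.2; 0.11 -0.5 0.9; 0.10 0.2 1.1; 0.09 -0.4 0.9; 0.08 -0.9 0.9; 0.07 -2.1 0.9; 0.06 -1.6 0.5; 0.05 -1.6 1.1; 0.04 -1.6 0.9; 0.03 -1.5 1.1; 0.02 -2.2 1.0; 0.01 -1.9 0.9; 0.00 -2.8 6.0; -0.01 -8.2 31.2; STOP
46.5 [0.4118 0.0531 0.0993]
```

The hard stop was felt at 0. I'll retreat and check before handing in.

Run:
```python
from h import *
from rig import arm
p=arm.current_ee_pos()
arm.move_l(np.r_[p[:2],.30],DN,feed=.2); arm.sleep(.2)
shot(arm,"side","s4"); print(arm.current_t(),F(arm,10))
q=np.load("s4.npz");K,T=q["K"],q["T"]
im=q["im"].astype(int);m=((im[...,0]>120)&(im[...,0]>im[...,1]*2)&(im[...,0]>im[...,2]*2)).astype(np.uint8)
k,l,s,c=cv2.connectedComponentsWithStats(m); print([(c[i],s[i,4]) for i in range(1,k) if s[i,4]>30 and c[i][0]<260])
for t in(0,.05,.1): print(t,proj(fx(bar(t)[0],0,bar(t)[1]),K,T))
```

```text
47.9083 [-0.0854 -0.156   0.1268]
[(array([192.5955, 193.9888]), np.int32(89))]
0 [[192.2649 193.8365]]
0.05 [[192.1044 191.2176]]
0.1 [[192.0913 188.5701]]
```

View pics/s4.png

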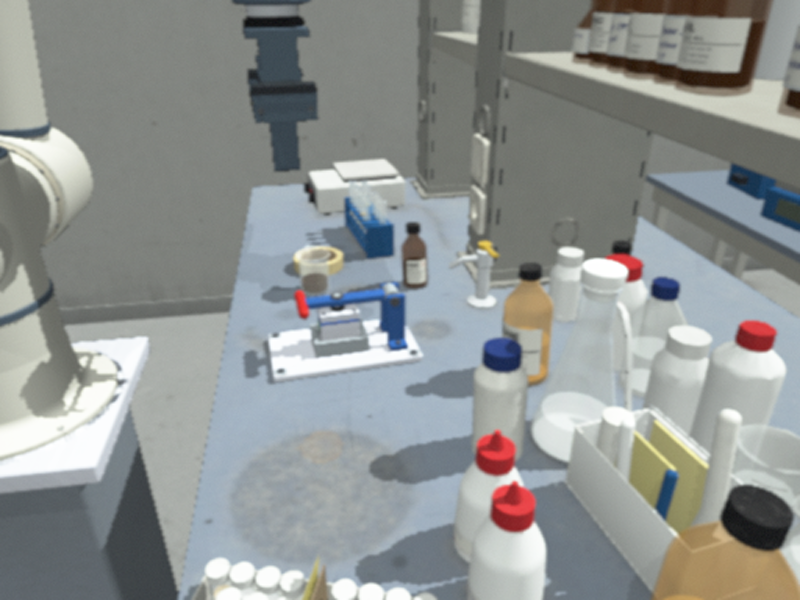

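The clamp is level over the cell: the bar is at native (192.6, 194.0), against (192.3, 193.8) predicted for angle 0. The bystanders have not moved.

```bash
python3 -c "
from rig import arm
print(arm.sign_off())"
```

```text
the job is handed in; nothing more can be done
None
```

I handed the job in at about 48 s: the cell was pressed onto the hidden stop at a steady 15 N for 0.8 s, the clamp is fully closed over it, the gripper is clear, and the beaker and bottles look unmoved in the last picture; the sign-off returned no verdict.

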